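Set the batch counter to 5 and lock it

ROBOT

A 6-joint arm with a two-finger parallel gripper is mounted at the origin on a cart in front of the work surface, level with it; the furniture and walls round the work are solid. World frame = base frame: x ahead of the robot, y to its left, z up, the work surface at z = 0. Lengths are in m, angles in degrees, forces in N, time in s.
With the tool pointing down it reaches from about 0.25 to 0.8 m from the base axis. Payload 8.5 kg.
Tool frame: the origin (TCP) lies midway between the tips of the shut fingers; the grasp point (between the pads) lies 19 mm behind it; y points along the fingers, x is the direction in which the jaws open and shut, and the axes are right-handed (so a half turn about y gives the same grasp; the last joint's range is limited). The gripper opens to 85 mm and grips with 20 to 120 N. Pads are 22 mm wide; open, the fingers measure 114 mm over their backs; the gripper's body (76 mm by 85 mm) begins 54 mm behind the grasp point. The pads swing forward as they close: fully open they stand 13 mm farther back than shut.
Start: joints at [65.947, 13.648, -0.773, 75.585, 0, 90], TCP at [0.214, 0.479, 0.231] pointing down, gripper open.
Joint ranges: [-152.45, 152.45], [-59.26, 108.67], [-65.41, 83.53], [-104.44, 129.93], [-82.83, 76.93], [-180, 180]. Speed limits (degrees/s): [127.2, 127.2, 159.86, 180, 180, 180].

INTERFACE

Orientations are given as [roll, pitch, yaw] about the fixed x, y, z axes, in that order (R = Rz(yaw) Ry(pitch) Rx(roll)).
In Python, from plant import * gives the robot as it stands.
- The arm moves only by the tool jog_arm, never from a script. Its argument "rows" is text: rows parted by semicolons, each of 7 numbers parted by spaces: the finger opening in mm, from 0 to 85.4, then the shift along the world's x, y, z in mm, then the turn, a rotation vector about the world's x, y, z in rad. A call has 1 to 20 rows; each row is the pose to reach, as a shift and turn from the pose measured when the call began; what a row does not reach only later rows make up. A row lasts 1/10 s, in which the tool goes at most 50 mm and 8.59 degrees, less where a joint would pass 70% of its speed; a pose out of reach is approached as far as the arm can. A call with a gripper value outside its range is refused whole. The fingers move at their own pace and stop on an object; "force" is the grip in N (left out, the last holds). Time passes only in rows, so rows that repeat a pose let the fingers close. It gives the time, the measured TCP pose, the force and the opening at its end, in the units of the state.
- observe(): the state, without advancing time (a new reading comes with each control period).
- grab_frame(name): name is "side" or "top" or "wrist"; returns a dict with "image" (400x640x3 uint8, blue, green, red), "fx", "fy", "cx", "cy" (pixels), "camera_from_world" (4x4, takes a point from world to camera coordinates); the wrist camera has in their place "tool_from_camera" (4x4, takes a point from camera to tool coordinates, whose origin is the TCP and whose axes are the tool frame's). Camera axes: x right, y down, z forward; pixel columns grow to the right and rows downward; lengths in m; the calibration is good to about 2 mm. A picture is of the moment at which its call begins: read the wrist's pose just before it. There is no depth.
- hand_in(): hands the job in, once; it reports no verdict.
Trained networks look in a picture, given as the dict that the camera call returned (one of the last four; its "shot" number tells which), for a name from the list of things; names that differ only in an ending like _2 or _b are one class to them, and where a whole thing is asked for, a point or a joint stands for the part that bears it (a point fixed in the world has none). Each returns a list of dicts, best first, with "p" (0 to 1); they miss things now and then, are a little off and sometimes report something else, mostly with a low value. They report only what shows in the picture. A call takes as long as a camera call.
- look_for(thing, picture): "point" ([column, row] in pixels, amid what is visible of it).
The state is a dict: "t": time; "joint_pos": joint angles; "joint_velocities": joint speeds; "joint_efforts": joint torques, N m; "tcp_pos": TCP position; "eef_rot": TCP orientation; "wrist_force": force on the tool from outside, world axes, zero at the start; "ft_torque": the same for the moment, N m; "gripper_width": finger opening in m.
Only numpy, scipy, OpenCV 4.12 (cv2) and the standard library are available. Lean on these libraries where they do the work, as an engineer would, in place of code of your own. Each camera call takes 0.05 s, during which the arm holds its last target.

TASK

Turn the number drum of the batch counter by its knurled wheel until the 5 stands squarely in the small window, leave the wheel alone, then gently press the locking plunger fully home so the drum is locked on 5. Be gentle with the wheel and plunger, and do not disturb the small things standing round the counter.

Things in the scene. Friction and masses are not known exactly. Their poses are not given: they have to be found in the camera images.
- counter: Batch counter: grey metal case, 132 x 132 mm, aluminium cover 105 mm above the worktop, fixed. Origin: centre of its underside; z up, x to its rear, y to its left, along the drum axis. Carries drum, wheel and plunger. Delicate: never load it with over 20 N.
- wheel_top (a point): Nominal top of the black knurled wheel that turns the drum, 121 mm above the worktop (fixed to the counter, its axes). The bearings are worn: the real top lies 0.5 to 8.5 mm lower, unmeasured, found by touch. Radius 57 mm, 34 mm wide, axis along y; it stands out of a slot 83 mm long in x. Sprung axle: sinks 0.7 mm per 10 N, at most 1.8 mm.
- window (a point): Centre of the small window in the cover, beside the wheel, level with the cover's top (105 mm above the worktop; the counter's axes). Opening 24 mm in x, 20 mm in y, black frame 2 mm high. Black numbers 1 to 8, 17 mm tall, on a white drum pass under it 30 mm apart, upright as seen from the front (-x side).
- drum (a joint): Angle of drum and wheel, rad; grows when the wheel's top is dragged along the counter's +x by a pressed-on fingertip. Drag takes about 4.6 N at the rim: pressing under 9 N may slip, 10 to 14 N turns it; it stays where left. Number n is centred in the window at (n - 1) x 0.785: 5 at 3.142, squarely in the window within 0.07. Stops at -0.15 and 5.65.
- lock_cap (a point): Centre of the top of the plunger's round black cap, 25 mm wide, across the window from the wheel (counter x 0, y -43 mm); 130.5 mm above the worktop when up, 115.5 when home; moves with it. Press straight down with a shut fingertip: 3 N of friction, stays where left; the cap sinks 1 mm per 8 N, at most 3. The nose drops between two drum pins and centres the drum; off a number it stops within 11 mm.
- lock (a joint): Travel of the locking plunger in m: 0 up, 0.015 fully home against its stop.
- vial_0: Bystander: small glass vial with black cap, 23 mm in diameter, 56 mm tall, standing left of the counter; origin at the centre of its foot, z up. Leave it standing there.
- petri_c: Bystander: small round dish 34 mm in diameter, 11 mm tall, right of the counter; origin at the centre of its underside. Leave it there.
- lens_cap: Bystander: black round eyepiece cap 37 mm in diameter, 12 mm tall, left of the counter; origin at the centre of its underside. Leave it there.

How it is judged:
By the outcome, as a careful person would: the job done as asked, in the order asked, and still so for the second after the job is handed in, with the robot touching nothing.
It also fails if it takes over 72 s, if anything falls off the work surface, if the arm or the gripper's body presses on something with over 40 N, if the wrist force passes 120 N, or if a joint passes its speed limit or range.

## Working session

There is one attempt and no reset: what is moved stays moved. The work goes in short steps, Python scripts to look and compute and a tool call to move; the robot and the scene stay as the last step left them, time stands still between calls to the robot, and variables do not carry over. Pictures are saved under pics/ and viewed, and the job is handed in when it is done.

Besides the shell and the picture viewer there is one more tool, called as name(argument=value, ...) on one line, values as JSON. jog_arm: Moves the arm, as the interface text tells. Its arguments: {"type":"object","properties":{"rows":{"type":"string"},"force":{"type":"number"}},"required":["rows"]}

```bash
ls; mkdir -p pics; cat > h.py <<'E'
from plant import *
import numpy as np, cv2
def px2w(f,uv,z):
    T=np.linalg.inv(f["camera_from_world"]); d=np.array([(uv[0]-f["cx"])/f["fx"],(uv[1]-f["cy"])/f["fy"],1.])
    d=T[:3,:3]@d; o=T[:3,3]; return o+d*(z-o[2])/d[2]
def w2px(f,p):
    c=f["camera_from_world"]@np.append(p,1.); return np.array([c[0]/c[2]*f["fx"]+f["cx"],c[1]/c[2]*f["fy"]+f["cy"]])
E
python3 - <<'E'
from h import *
s=observe(); print({k:np.round(v,3) for k,v in s.items()})
for n in("top","side"):
    f=grab_frame(n); cv2.imwrite(f"pics/{n}0.png",f["image"])
    print(n,np.round(np.linalg.inv(f["camera_from_world"])[:3,3],3),f["fx"])
    for t,z in(("counter",.105),("wheel_top",.118),("window",.105),("lock_cap",.1305),("vial_0",.04),("petri_c",.006),("lens_cap",.006)):
        r=look_for(t,f)[:2]
        for q in r: print(t,np.round(q["point"],1),round(q["p"],2),np.round(px2w(f,q["point"],z),4))
E
```

```text
pics
{'t': np.float64(0.0), 'joint_pos': array([65.948, 13.68 , -0.815, 75.585,  0.   , 90.001]), 'joint_velocities': array([-0.049, -0.001, -0.088,  0.05 , -0.017,  0.095]), 'joint_efforts': array([ 1.0000e-03, -5.3878e+01,  3.4644e+01,  1.8000e-02,  0.0000e+00,
        0.0000e+00]), 'tcp_pos': array([0.214, 0.479, 0.231]), 'eef_rot': array([-9.0000e+01,  8.1000e-02,  6.5947e+01]), 'wrist_force': array([ 0.483, -0.083,  0.444]), 'ft_torque': array([-0.   ,  0.025,  0.012]), 'gripper_width': np.float64(0.085)}
top [0.377 0.01  0.948] 473.77634865778367
counter [280.6 206.9] 0.92 [0.4904 0.0856 0.105 ]
wheel_top [275.9 207.9] 0.83 [0.4867 0.0927 0.118 ]
wheel_top [214.3 232.4] 0.35 [0.4417 0.1997 0.118 ]
window [281.4 203.5] 0.97 [0.4965 0.0843 0.105 ]
window [212.6 230. ] 0.35 [0.4469 0.2059 0.105 ]
lock_cap [303.  205.5] 0.44 [0.49   0.0443 0.1305]
lock_cap [209.9 233. ] 0.36 [0.4395 0.2044 0.1305]
vial_0 [224.  194.8] 0.6 [0.5212 0.2022 0.04  ]
petri_c [351.1 227.8] 0.54 [ 0.4638 -0.0471  0.006 ]
petri_c [280.2 206.5] 0.37 [0.5045 0.0953 0.006 ]
lens_cap [211.8 232.6] 0.78 [0.4499 0.2303 0.006 ]
lens_cap [306.2 204.8] 0.23 [0.5087 0.0432 0.006 ]
side [0.395 0.71  0.641] 418.47511841461284
counter [302.9 236.2] 0.92 [0.4899 0.1508 0.105 ]
wheel_top [303.4 231.8] 0.57 [0.4882 0.1527 0.118 ]
lock_cap [307.8 191.8] 0.45 [0.493  0.0482 0.1305]
lock_cap [302.1 226.2] 0.33 [0.4903 0.1514 0.1305]
vial_0 [281.9 283. ] 0.84 [0.5232 0.2112 0.04  ]
lens_cap [316.9 307.2] 0.79 [0.4561 0.2332 0.006 ]
```

```bash
python3 - <<'E'
import cv2
a=cv2.imread("pics/top0.png")[130:290,180:380]; cv2.imwrite("pics/topc.png",cv2.resize(a,None,fx=4,fy=3.75 if 0 else 3.7,interpolation=2)[:600])
a=cv2.imread("pics/side0.png")[140:330,220:400]; cv2.imwrite("pics/sidec.png",cv2.resize(a,None,fx=3,fy=3,interpolation=2))
E
```

```text
(no output)
```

View pics/topc.png

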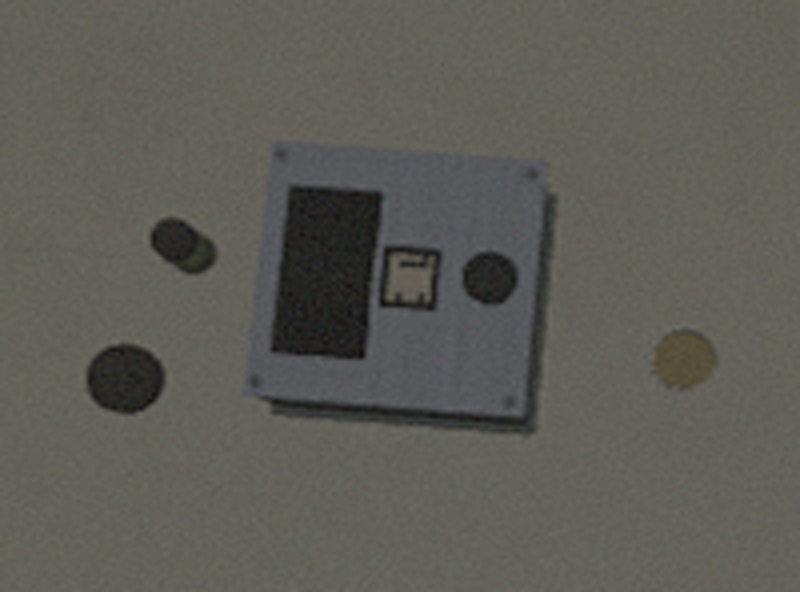

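View pics/sidec.png

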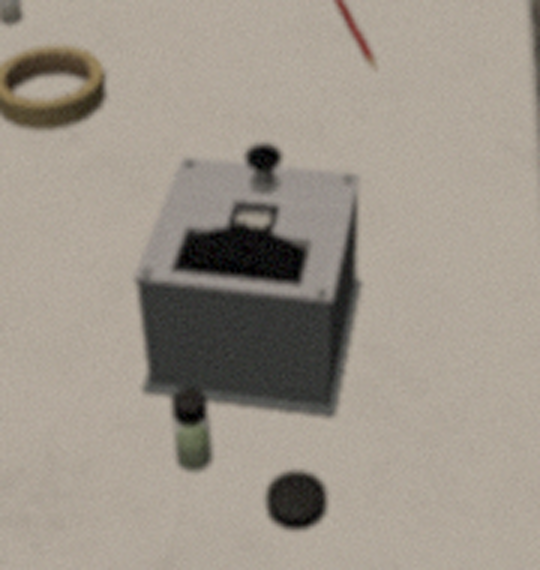

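View pics/side0.png

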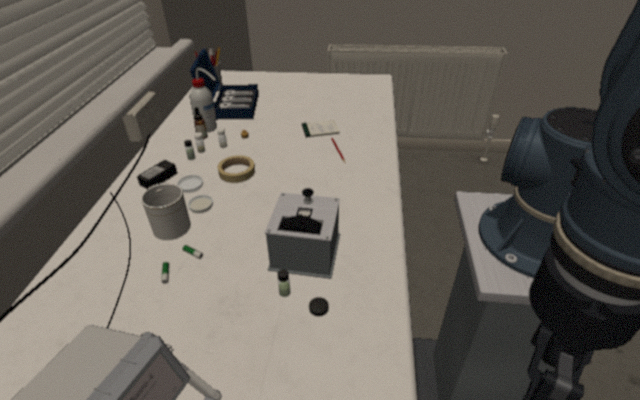

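The top view shows the counter at about yaw −5°. The wheel is on the left at crop (328,272), the window at (410,277) and the cap at (490,277). Next I'll fit the pose from the cover corners.

```bash
python3 - <<'E'
from h import *
f=grab_frame("top")
c=lambda u,v:(180+(u+.5)/4-.5,130+(v+.5)/3.7-.5)
P={k:px2w(f,c(*q),z) for k,q,z in (("FL",(247,396),.105),("BL",(275,142),.105),("BR",(550,162),.105),("FR",(525,417),.105),
 ("wBL",(289,187),.105),("wFL",(272,353),.105),("wBR",(382,191),.105),("wFR",(365,358),.105),("win",(410,277),.107),("cap",(490,277),.1305),("vial",(175,239),.056),("petri",(686,359),.01),("lens",(126,379),.012))}
for k,v in P.items(): print(k,np.round(v*1000,1))
cx=(P["FL"]+P["BL"]+P["BR"]+P["FR"])/4
ang=[np.degrees(np.arctan2(*(P[a]-P[b])[[1,0]])) for a,b in(("BL","FL"),("BR","FR"),("wBL","wFL"),("wBR","wFR"))]+[np.degrees(np.arctan2(*(P[a]-P[b])[[1,0]]))-90 for a,b in(("BL","BR"),("FL","FR"),("win","cap"))]
print(cx,ang); y=np.radians(np.mean(ang)); R=np.array([[np.cos(y),-np.sin(y)],[np.sin(y),np.cos(y)]])
for k,v in P.items(): print(k,np.round(R.T@(v-cx)[:2]*1000,1))
E
```

```text
FL [435.8 154.  105. ]
BL [560.8 146.2 105. ]
BR [552.6  21.  105. ]
FR [427.7  30.1 105. ]
wBL [538.4 139.  105. ]
wFL [456.8 143.7 105. ]
wBR [537.1  96.8 105. ]
wFR [455. 102. 105.]
win [494.5  82.8 107. ]
cap [491.7  45.9 130.5]
vial [519.7 200.   56. ]
petri [465.7 -46.9  10. ]
lens [450.5 230.3  12. ]
[0.49424353 0.08782276 0.105     ] [np.float64(-3.5692147370976883), np.float64(-4.143102554529911), np.float64(-3.245839295219854), np.float64(-3.6205230276844356), np.float64(-3.755980042548316), np.float64(-3.762735776731347), np.float64(-4.27998941026145)]
FL [-62.6  62.2]
BL [62.6 62.6]
BR [ 62.6 -62.8]
FR [-62.6 -62. ]
wBL [40.7 54. ]
wFL [-41.1  53.3]
wBR [42.1 11.8]
wFR [-40.1  11.6]
win [ 0.6 -5. ]
cap [  0.2 -42. ]
vial [ 18.  113.7]
petri [ -19.6 -136.3]
lens [-53.  139.3]
```

jog_arm(rows="0 20 -30 10 0 0 -0.14; 0 45 -70 20 0 0 -0.28; 0 75 -115 30 0 0 -0.42; 0 105 -160 40 0 0 -0.56; 0 130 -200 50 0 0 -0.7; 0 160 -240 60 0 0 -0.84; 0 180 -280 70 0 0 -0.98; 0 200 -320 70 0 0 -1.12; 0 205 -350 70 0 0 -1.22; 0 206 -380 70 0 0 -1.22; 0 206 -390 70 0 0 -1.22; 0 206 -390 70 0 0 -1.22; 0 206 -390 70 0 0 -1.22", force=40)

```text
t: 2.15
tcp_pos: [0.42, 0.0899, 0.3014]
eef_rot: [-90.0, -0.0, -4.0]
wrist_force: [1.4, -0.2, -0.2]
gripper_width: 0.0001
```

```bash
python3 - <<'E'
from h import *
f=grab_frame("wrist"); cv2.imwrite("pics/w1.png",f["image"]); print(np.round(f["tool_from_camera"],3),f["fx"])
E
```

```text
[[ 1.    -0.001 -0.    -0.001]
 [-0.    -0.262  0.965 -0.143]
 [-0.001 -0.965 -0.262  0.065]
 [ 0.     0.     0.     1.   ]] 282.26509191188507
```

View pics/w1.png

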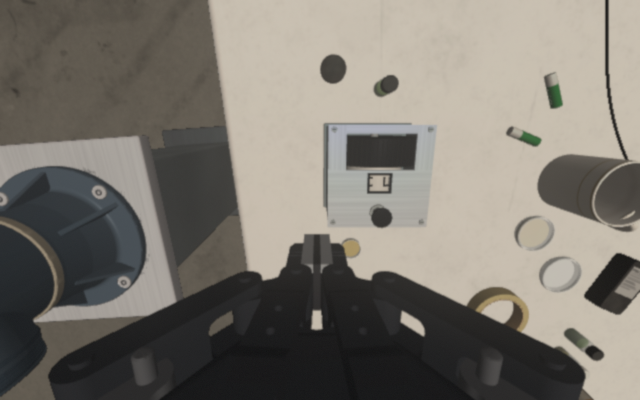

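```bash
python3 - <<'E'
from h import *
a=cv2.imread("pics/w1.png")[115:240,320:445]; a=cv2.rotate(cv2.resize(a,None,fx=4.5,fy=4.5,interpolation=2),cv2.ROTATE_90_COUNTERCLOCKWISE); cv2.imwrite("pics/w1c.png",a)
print(observe()["joint_pos"],observe()["t"])
E
```

```text
[ 1.21149535e+01  3.30225483e+00 -3.14068272e+00  8.35479775e+01
  2.01355941e-02  1.06019286e+02] 2.2
```

View pics/w1c.png

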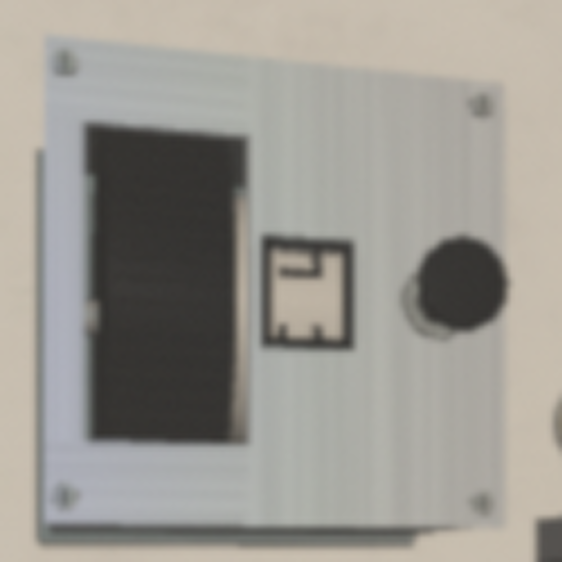

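The zoom, with up = +x, shows the foot of a 3 at the top of the window and the two uprights of a 4 at the bottom. The drum is therefore near 1.92 rad, and the rim must travel about 70 mm along +x. I'll turn the tool by half so the wrist camera sees the window while the finger is on the wheel.

jog_arm(rows="0 10 5 0 0 0 0.14; 0 20 10 0 0 0 0.28; 0 30 15 0 0 0 0.42; 0 40 20 -10 0 0 0.56; 0 50 25 -20 0 0 0.7; 0 60 31 -30 0 0 0.84; 0 70 31 -40 0 0 0.98; 0 76 31 -50 0 0 1.12; 0 76 31 -60 0 0 1.26; 0 76 31 -70 0 0 1.4; 0 76 31 -80 0 0 1.54; 0 76 31 -90 0 0 1.68; 0 76 31 -100 0 0 1.82; 0 76 31 -105 0 0 1.96; 0 76 31 -110 0 0 2.1; 0 76 31 -110 0 0 2.24; 0 76 31 -110 0 0 2.38; 0 76 31 -110 0 0 2.52; 0 76 31 -110 0 0 2.66; 0 76 31 -110 0 0 2.66")

```text
t: 4.2
tcp_pos: [0.4958, 0.1227, 0.1912]
eef_rot: [-90.0, -0.0, 148.7]
wrist_force: [-0.1, -0.1, -0.7]
gripper_width: 0.0003
```

jog_arm(rows="0 0 0 0 0 0 0.14; 0 0 0 -20 0 0 0.28; 0 0 0 -40 0 0 0.42; 0 0 0 -60 0 0 0.485; 0 0 0 -63 0 0 0.485; 0 0 0 -63 0 0 0.485; 0 0 0 -63 0 0 0.485")

```text
t: 4.9
tcp_pos: [0.4963, 0.1232, 0.129]
eef_rot: [-90.0, 0.0, 176.4]
wrist_force: [0.5, 0.2, 1.5]
gripper_width: 0.0004
```

```bash
python3 - <<'E'
from h import *
s=observe(); print(s["t"],s["tcp_pos"],s["eef_rot"],s["wrist_force"],s["joint_pos"])
f=grab_frame("wrist"); cv2.imwrite("pics/w2.png",f["image"])
g=grab_frame("side"); cv2.imwrite("pics/s2.png",cv2.resize(g["image"][140:330,220:400],None,fx=3,fy=3,interpolation=2))
E
```

```text
4.9 [0.49629984 0.1231569  0.12902096] [-8.99986530e+01  4.35901559e-02  1.76384849e+02] [0.50885403 0.2293332  1.46274139] [ 1.39451096e+01  1.55276625e+01 -1.37556384e+01  6.06755467e+01
 -1.44357703e-02 -7.24397436e+01]
```

View pics/w2.png

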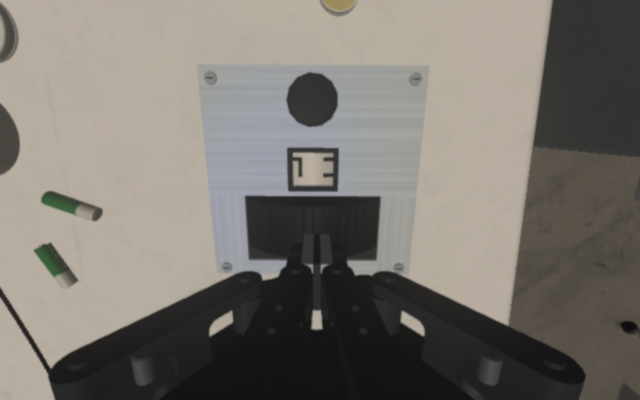

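View pics/s2.png

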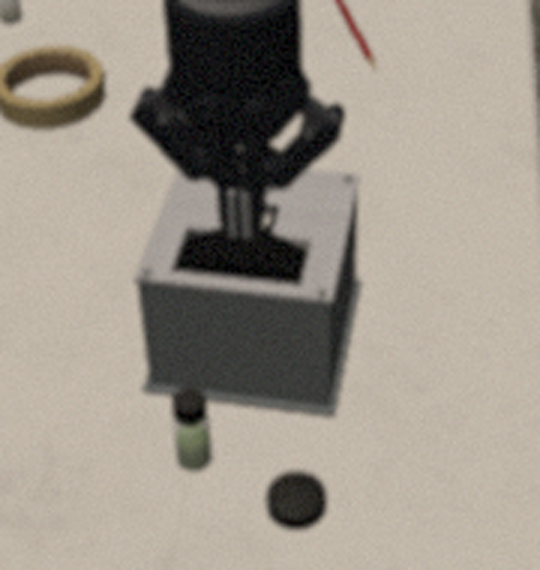

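```bash
cat >> h.py <<'E'
from scipy.spatial.transform import Rotation as Ro
def wcam(f,s):
    T=np.eye(4); T[:3,:3]=Ro.from_euler("xyz",s["eef_rot"],degrees=True).as_matrix(); T[:3,3]=s["tcp_pos"]
    f["camera_from_world"]=np.linalg.inv(T@f["tool_from_camera"]); return f
C=np.array([.4942,.0878]); YAW=np.radians(-3.75)
def cn(p): 
    y=YAW; R=np.array([[np.cos(y),-np.sin(y)],[np.sin(y),np.cos(y)]]); return R.T@(np.asarray(p)[:2]-C)*1000
E
python3 - <<'E'
from h import *
s=observe(); f=wcam(grab_frame("wrist"),s)
for k,q,z in(("win",(313,169.5),.107),("cap",(312.5,99),.1305),("sl",(247,196),.105),("sr",(380,196),.105),("fl",(249,260),.105),("fr",(378,260),.105),("c1",(198,66),.105),("c2",(428,66),.105)):
    p=px2w(f,q,z); print(k,np.round(p*1000,1),np.round(cn(p),1))
print("tcp",cn(s["tcp_pos"]),w2px(f,s["tcp_pos"]))
E
```

```text
win [495.1  81.3 107. ] [ 1.3 -6.5]
cap [492.6  44.2 130.5] [  1.2 -43.6]
sl [536.4  95.3 105. ] [41.7 10.2]
sr [455.4 100.3 105. ] [-39.5  10. ]
fl [540.6 138.  105. ] [43.  53.1]
fr [456.9 143.2 105. ] [-40.9  52.9]
c1 [553.8  21.2 105. ] [ 63.8 -62.5]
c2 [429.1  29.1 105. ] [-61.1 -62.8]
tcp [-0.05558091 35.2675817 ] [315.01256641 250.93399163]
```

jog_arm(rows="0 0.5 -3 -3 0 0 0; 0 0.5 -3 -6 0 0 0; 0 0.5 -3 -7.5 0 0 0; 0 0.5 -3 -7.5 0 0 0")

```text
t: 5.45
tcp_pos: [0.4967, 0.1198, 0.1212]
eef_rot: [-90.0, 0.0, 176.4]
wrist_force: [-0.1, -0.3, 0.5]
gripper_width: -0.0002
```

jog_arm(rows="0 0 0 -1 0 0 0; 0 0 0 -1 0 0 0")

```text
t: 5.65
tcp_pos: [0.4965, 0.1197, 0.1201]
eef_rot: [-90.0, 0.0, 176.4]
wrist_force: [0.2, 1.1, 0.5]
gripper_width: 0.0001
```

jog_arm(rows="0 0 0 -1 0 0 0; 0 0 0 -1 0 0 0")

```text
t: 5.85
tcp_pos: [0.4965, 0.1198, 0.119]
eef_rot: [-90.0, 0.0, 176.4]
wrist_force: [-0.5, -0.7, 0.2]
gripper_width: 0.0003
```

jog_arm(rows="0 0 0 -1 0 0 0; 0 0 0 -1 0 0 0")

```text
t: 6.05
tcp_pos: [0.4964, 0.1198, 0.1179]
eef_rot: [-90.0, 0.0, 176.4]
wrist_force: [-0.4, 0.7, -0.6]
gripper_width: 0.0001
```

jog_arm(rows="0 0 0 -0.8 0 0 0; 0 0 0 -0.8 0 0 0")

```text
t: 6.25
tcp_pos: [0.4964, 0.1198, 0.1169]
eef_rot: [-90.0, -0.0, 176.4]
wrist_force: [1.0, -0.7, -0.4]
gripper_width: -0.0001
```

jog_arm(rows="0 0 0 -0.8 0 0 0; 0 0 0 -0.8 0 0 0")

```text
t: 6.45
tcp_pos: [0.4963, 0.1197, 0.1161]
eef_rot: [-90.0, -0.0, 176.4]
wrist_force: [-0.0, -0.5, 0.7]
gripper_width: -0.0002
```

jog_arm(rows="0 0 0 -0.8 0 0 0; 0 0 0 -0.8 0 0 0")

```text
t: 6.65
tcp_pos: [0.4962, 0.1197, 0.1151]
eef_rot: [-90.0, -0.0, 176.4]
wrist_force: [-1.1, -0.4, -0.0]
gripper_width: -0.0001
```

jog_arm(rows="0 0 0 -0.8 0 0 0; 0 0 0 -0.8 0 0 0")

```text
t: 6.85
tcp_pos: [0.4964, 0.1198, 0.1145]
eef_rot: [-90.0, -0.0, 176.4]
wrist_force: [-0.8, -1.3, 2.0]
gripper_width: 0.0004
```

jog_arm(rows="0 0 0 -0.4 0 0 0; 0 0 0 -0.4 0 0 0")

```text
t: 7.05
tcp_pos: [0.4965, 0.1198, 0.1143]
eef_rot: [-90.0, 0.0, 176.4]
wrist_force: [-0.5, 0.3, 2.9]
gripper_width: 0.0002
```

jog_arm(rows="0 0 0 -0.5 0 0 0; 0 0 0 -0.5 0 0 0")

```text
t: 7.25
tcp_pos: [0.4966, 0.1199, 0.1141]
eef_rot: [-90.0, 0.0, 176.4]
wrist_force: [-1.0, 0.7, 5.8]
gripper_width: 0.0003
```

jog_arm(rows="0 0 0 -0.8 0 0 0; 0 0 0 -0.8 0 0 0")

```text
t: 7.45
tcp_pos: [0.4967, 0.1201, 0.1138]
eef_rot: [-90.0, 0.1, 176.4]
wrist_force: [-3.0, 0.4, 9.3]
gripper_width: -0.0001
```

jog_arm(rows="0 0 0 -1 0 0 0; 0 2 -0.1 -1 0 0 0; 0 4 -0.3 -1 0 0 0; 0 6 -0.4 -1 0 0 0; 0 8 -0.5 -1 0 0 0; 0 10 -0.65 -1 0 0 0; 0 10 -0.65 -1 0 0 0")

```text
t: 8.15
tcp_pos: [0.5066, 0.1195, 0.1134]
eef_rot: [-90.1, 0.1, 176.4]
wrist_force: [-3.1, -1.3, 10.7]
gripper_width: -0.0002
```

```bash
cat >>h.py <<'E'
def win(name):
    s=observe(); f=wcam(grab_frame("wrist"),s)
    print(round(s["t"],2),np.round(s["tcp_pos"]*1000,1),np.round(s["wrist_force"],1),"ctr",np.round(cn(s["tcp_pos"]),1))
    # rectify cover-plane patch z=.105, counter frame, up=+x, 10px/mm
    y=YAW;R=np.array([[np.cos(y),-np.sin(y)],[np.sin(y),np.cos(y)]])
    S=np.float32([[20,16],[20,-28],[-20,-28],[-20,16]])  # x,y counter mm
    src=np.float32([w2px(f,np.append(C+R@(p/1000),.105)) for p in S])
    H=cv2.getPerspectiveTransform(src,np.float32([[0,0],[440,0],[440,400],[0,400]]))
    cv2.imwrite(name,cv2.warpPerspective(f["image"],H,(440,400),flags=cv2.INTER_CUBIC))
E
python3 -c "
from h import *
win('pics/a1.png')"
```

```text
8.15 [506.6 119.5 113.4] [-3.1 -1.3 10.7] ctr [10.3 32.4]
```

View pics/a1.png

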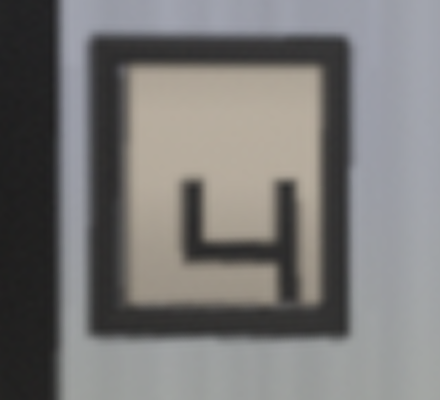

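The rectified window, 10 px/mm, shows the 4 with its top at row 180 against a window centre at row 184. The 4 is about 8 mm below centre, so roughly 57 mm of rim travel remains. Next are longer strokes.

jog_arm(rows="0 0 0 2 0 0 0; 0 -3 0.2 4.5 0 0 0; 0 -13 0.8 4.5 0 0 0; 0 -24 1.5 4.5 0 0 0; 0 -24 1.5 3 0 0 0; 0 -24 1.5 1.6 0 0 0; 0 -24 1.5 1.6 0 0 0")

```text
t: 8.9
tcp_pos: [0.4827, 0.121, 0.1148]
eef_rot: [-90.1, 0.1, 176.5]
wrist_force: [-0.1, -0.4, -0.3]
gripper_width: 0.0001
```

jog_arm(rows="0 0 0 -1 0 0 0; 0 0 0 -1.6 0 0 0; 0 0 0 -2.1 0 0 0; 0 0 0 -2.1 0 0 0")

```text
t: 9.3
tcp_pos: [0.4831, 0.1212, 0.1131]
eef_rot: [-90.1, 0.1, 176.5]
wrist_force: [-1.3, 0.5, 6.1]
gripper_width: -0.0
```

jog_arm(rows="0 0 0 -0.8 0 0 0; 0 2 -0.1 -0.7 0 0 0; 0 4 -0.3 -0.55 0 0 0; 0 6 -0.4 -0.4 0 0 0; 0 8 -0.5 -0.4 0 0 0; 0 10 -0.6 -0.4 0 0 0; 0 12 -0.8 -0.4 0 0 0; 0 12 -0.8 -0.4 0 0 0")

```text
t: 10.1
tcp_pos: [0.4952, 0.1206, 0.1135]
eef_rot: [-90.1, 0.1, 176.5]
wrist_force: [-3.3, 1.4, 10.7]
gripper_width: 0.0001
```

jog_arm(rows="0 0 0 -0.8 0 0 0; 0 2 -0.15 -0.8 0 0 0; 0 4 -0.3 -0.8 0 0 0; 0 6 -0.45 -0.8 0 0 0; 0 8 -0.6 -0.8 0 0 0; 0 10 -0.8 -0.9 0 0 0; 0 12 -1 -0.9 0 0 0; 0 12 -1 -0.9 0 0 0")

```text
t: 10.9
tcp_pos: [0.5074, 0.1198, 0.1134]
eef_rot: [-90.2, 0.2, 176.5]
wrist_force: [-3.8, 0.1, 10.1]
gripper_width: -0.0002
```

```bash
python3 -c "
from h import *
win('pics/a2.png')"
```

```text
10.9 [507.4 119.8 113.4] [-3.8  0.1 10.1] ctr [11.  32.8]
```

View pics/a2.png

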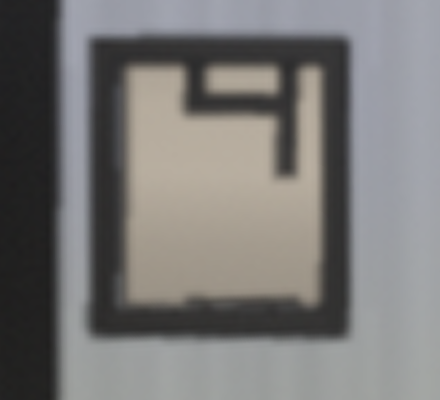

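The 4's foot is at row 178 and the 5's head is just showing at row 297, so about 29 mm of rim travel remains. I'll stroke 22 mm and then check again.

jog_arm(rows="0 0 0 2 0 0 0; 0 -3 0.2 4.5 0 0 0; 0 -13 0.8 4.5 0 0 0; 0 -24 1.5 4.5 0 0 0; 0 -24 1.5 2.5 0 0 0; 0 -24 1.5 1 0 0 0; 0 -24 1.5 0 0 0 0; 0 -24 1.5 -0.6 0 0 0; 0 -24 1.5 -0.6 0 0 0")

```text
t: 11.85
tcp_pos: [0.4836, 0.1215, 0.1131]
eef_rot: [-90.2, 0.2, 176.5]
wrist_force: [-2.6, -0.1, 7.1]
gripper_width: 0.0003
```

jog_arm(rows="0 0 0 -0.8 0 0 0; 0 2 -0.15 -0.7 0 0 0; 0 4 -0.3 -0.55 0 0 0; 0 6 -0.45 -0.4 0 0 0; 0 8 -0.6 -0.4 0 0 0; 0 10 -0.8 -0.4 0 0 0; 0 12 -1 -0.4 0 0 0; 0 12 -1 -0.4 0 0 0")

```text
t: 12.65
tcp_pos: [0.496, 0.1209, 0.1134]
eef_rot: [-90.2, 0.2, 176.5]
wrist_force: [-4.3, 1.5, 12.2]
gripper_width: 0.0003
```

jog_arm(rows="0 0 0 -0.8 0 0 0; 0 2 -0.15 -0.8 0 0 0; 0 4 -0.3 -0.8 0 0 0; 0 6 -0.45 -0.8 0 0 0; 0 8 -0.6 -0.8 0 0 0; 0 10 -0.7 -0.8 0 0 0; 0 10 -0.7 -0.8 0 0 0")

```text
t: 13.35
tcp_pos: [0.5064, 0.1202, 0.1134]
eef_rot: [-90.3, 0.3, 176.5]
wrist_force: [-3.1, -0.1, 11.4]
gripper_width: 0.0002
```

```bash
python3 -c "
from h import *
win('pics/a3.png')"
```

```text
13.35 [506.4 120.2 113.4] [-3.1 -0.1 11.4] ctr [10.1 33.2]
```

View pics/a3.png

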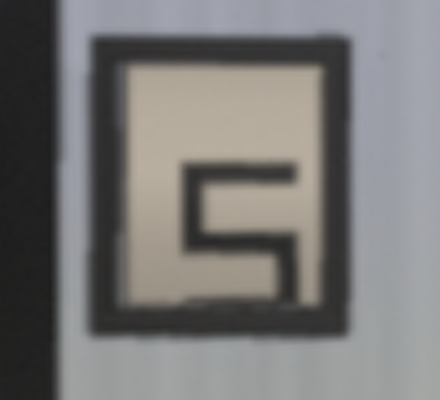

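The 5 is about 6 mm below centre: its middle bar is at row 243 against the centre at 184. That leaves about 8.5 mm of rim travel.

jog_arm(rows="0 0 0 2 0 0 0; 0 -3 0.1 4 0 0 0; 0 -12 0.3 4 0 0 0; 0 -15 0.5 4 0 0 0; 0 -15 0.5 2 0 0 0; 0 -15 0.5 0.7 0 0 0; 0 -15 0.5 0 0 0 0; 0 -15 0.5 -0.5 0 0 0; 0 -15 0.5 -0.5 0 0 0")

```text
t: 14.3
tcp_pos: [0.4916, 0.1211, 0.1135]
eef_rot: [-90.3, 0.3, 176.5]
wrist_force: [-3.3, 0.1, 9.4]
gripper_width: 0.0001
```

jog_arm(rows="0 0 0 -0.7 0 0 0; 0 2 -0.1 -0.7 0 0 0; 0 4 -0.3 -0.7 0 0 0; 0 6 -0.4 -0.7 0 0 0; 0 7.5 -0.5 -0.7 0 0 0; 0 7.5 -0.5 -0.7 0 0 0")

```text
t: 14.9
tcp_pos: [0.4992, 0.1207, 0.1135]
eef_rot: [-90.3, 0.3, 176.5]
wrist_force: [-3.9, 0.3, 10.8]
gripper_width: -0.0002
```

```bash
python3 -c "
from h import *
win('pics/a4.png')"
```

```text
14.9 [499.2 120.7 113.5] [-3.9  0.3 10.8] ctr [ 2.9 33.1]
```

View pics/a4.png

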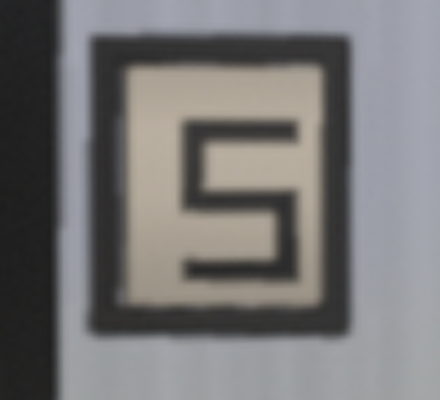

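The 5 spans rows 120 to 280 (centre 200) against the window centre at 185, so it is 1.6 mm low (about 0.04 rad). I'll nudge about 2.4 mm.

jog_arm(rows="0 0 0 -0.7 0 0 0; 0 1.2 -0.1 -0.7 0 0 0; 0 2.4 -0.2 -0.7 0 0 0; 0 2.4 -0.2 -0.7 0 0 0")

```text
t: 15.35
tcp_pos: [0.5016, 0.1206, 0.1135]
eef_rot: [-90.4, 0.3, 176.5]
wrist_force: [-4.3, -0.1, 11.4]
gripper_width: -0.0
```

jog_arm(rows="0 0 0 2 0 0 0; 0 0 0 10 0 0 0; 0 0 0 30 0 0 0; 0 0 0 30 0 0 0; 0 0 0 30 0 0 0")

```text
t: 15.85
tcp_pos: [0.502, 0.1206, 0.1437]
eef_rot: [-90.4, 0.4, 176.5]
wrist_force: [-0.4, -0.5, -0.5]
gripper_width: 0.0001
```

```bash
python3 -c "
from h import *
win('pics/a5.png')"
```

```text
15.85 [502.  120.6 143.7] [-0.4 -0.5 -0.5] ctr [ 5.7 33.3]
```

View pics/a5.png

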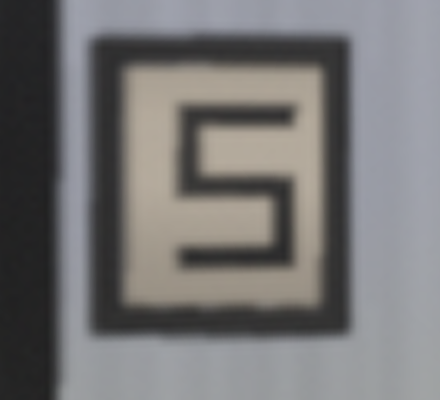

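The 5 now spans rows 104 to 267 (centre 185.5) and the window centre is at 185, so it is square. The finger is off the wheel, so I'll move to the cap.

jog_arm(rows="0 -2 -15 4 -0.007 0.007 0; 0 -5 -40 4 -0.007 0.007 0; 0 -8 -60 4 -0.007 0.007 0; 0 -10 -75.7 4 -0.007 0.007 0; 0 -10 -75.7 0 -0.007 0.007 0; 0 -10 -75.7 -5 -0.007 0.007 0; 0 -10 -75.7 -9 -0.007 0.007 0; 0 -10 -75.7 -9 -0.007 0.007 0; 0 -10 -75.7 -9 -0.007 0.007 0")

```text
t: 16.8
tcp_pos: [0.4915, 0.0453, 0.1339]
eef_rot: [-89.9, -0.1, 176.5]
wrist_force: [0.0, -0.7, 0.1]
gripper_width: -0.0001
```

```bash
python3 - <<'E'
from h import *
s=observe();print(s["t"],cn(s["tcp_pos"]),s["eef_rot"])
f=grab_frame("wrist"); cv2.imwrite("pics/w6.png",f["image"])
f=grab_frame("side"); 
for z in (.1305,): print(w2px(f,s["tcp_pos"]),w2px(f,np.array([.492,.045,z])))
cv2.imwrite("pics/s6.png",cv2.resize(f["image"][140:290,220:400],None,fx=4,fy=4,interpolation=2))
E
```

```text
16.8 [  0.06335952 -42.61651723] [-8.99260548e+01 -7.58346234e-02  1.76520813e+02]
[308.6664285  189.59339712] [308.47005095 190.85678706]
```

View pics/w6.png

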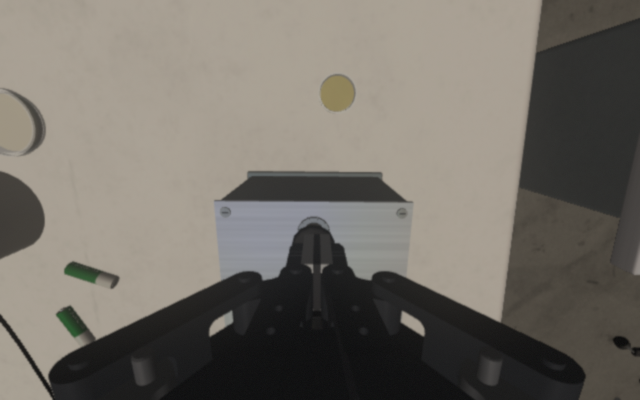

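View pics/s6.png

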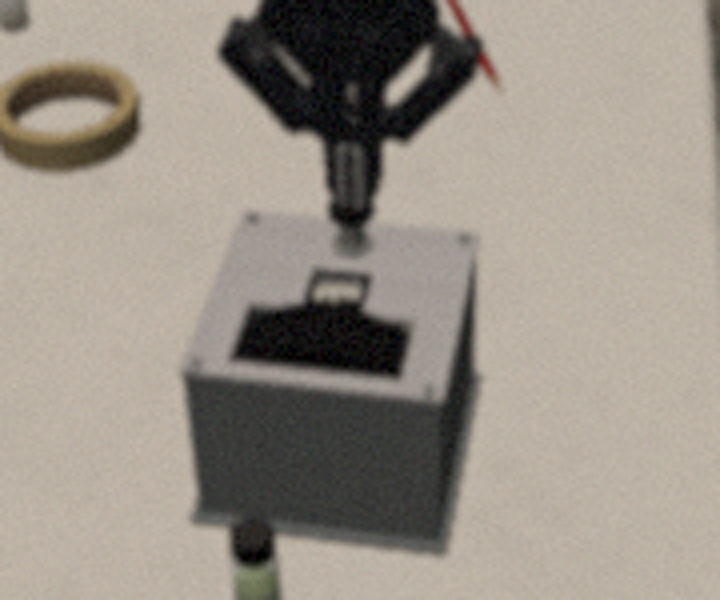

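The finger sits centrally over the cap in both views. I'll press gently.

jog_arm(rows="0 0 0 -1.5 0 0 0; 0 0 0 -3 0 0 0; 0 0 0 -4 0 0 0; 0 0 0 -5 0 0 0; 0 0 0 -6 0 0 0; 0 0 0 -7 0 0 0; 0 0 0 -8 0 0 0; 0 0 0 -8 0 0 0")

```text
t: 17.7
tcp_pos: [0.4917, 0.0453, 0.1261]
eef_rot: [-89.9, -0.0, 176.5]
wrist_force: [-1.4, 2.0, 1.8]
gripper_width: -0.0
```

jog_arm(rows="0 0 0 -1 0 0 0; 0 0 0 -2 0 0 0; 0 0 0 -3 0 0 0; 0 0 0 -4 0 0 0; 0 0 0 -5 0 0 0; 0 0 0 -6 0 0 0; 0 0 0 -6 0 0 0")

```text
t: 18.4
tcp_pos: [0.4917, 0.0453, 0.12]
eef_rot: [-89.9, -0.0, 176.5]
wrist_force: [-0.1, 1.5, 1.0]
gripper_width: -0.0003
```

jog_arm(rows="0 0 0 -1 0 0 0; 0 0 0 -2 0 0 0; 0 0 0 -3 0 0 0; 0 0 0 -3 0 0 0")

```text
t: 18.8
tcp_pos: [0.4917, 0.0453, 0.1169]
eef_rot: [-89.9, -0.0, 176.5]
wrist_force: [-0.6, 0.7, 1.7]
gripper_width: 0.0002
```

Travel is past 11 mm at low force, so the nose is entering between the pins. I'll continue in small steps.

jog_arm(rows="0 0 0 -0.7 0 0 0; 0 0 0 -1.4 0 0 0; 0 0 0 -1.4 0 0 0")

```text
t: 19.1
tcp_pos: [0.4917, 0.0453, 0.1154]
eef_rot: [-89.9, -0.0, 176.5]
wrist_force: [0.3, 1.5, 1.5]
gripper_width: 0.0001
```

jog_arm(rows="0 0 0 -0.7 0 0 0; 0 0 0 -0.7 0 0 0")

```text
t: 19.3
tcp_pos: [0.4917, 0.0453, 0.1149]
eef_rot: [-89.9, -0.0, 176.5]
wrist_force: [-2.1, 1.7, 6.0]
gripper_width: 0.0002
```

jog_arm(rows="0 0 0 -0.7 0 0 0; 0 0 0 -1 0 0 0; 0 0 0 -1 0 0 0; 0 0 0 -1 0 0 0")

```text
t: 19.7
tcp_pos: [0.4918, 0.0453, 0.1144]
eef_rot: [-89.9, -0.0, 176.5]
wrist_force: [-3.1, -0.4, 9.2]
gripper_width: 0.0002
```

The force of 9.2 N at 114.4 mm matches the plunger at its stop (115.5 mm less 1.15 mm of cap sink). I'll lift off.

jog_arm(rows="0 0 0 1 0 0 0; 0 0 0 4 0 0 0; 0 0 0 15 0 0 0; 0 0 0 40 0 0 0; 0 -10 40 70 0 0 0; 0 -10 76 100 0 0 0; 0 -10 76 100 0 0 0; 0 -10 76 100 0 0 0")

```text
t: 20.5
tcp_pos: [0.4821, 0.1219, 0.2153]
eef_rot: [-90.0, 0.1, 176.6]
wrist_force: [-0.9, -0.9, -0.1]
gripper_width: 0.0002
```

```bash
python3 - <<'E'
from h import *
win('pics/a7.png')
s=observe(); f=wcam(grab_frame("wrist"),s); cv2.imwrite("pics/w7.png",f["image"])
for q in look_for("lock_cap",f)[:1]: print(q,[cn(px2w(f,q["point"],z)) for z in(.1155,.1305)])
g=grab_frame("side"); cv2.imwrite("pics/s7.png",cv2.resize(g["image"][140:330,220:400],None,fx=3,fy=3,interpolation=2))
for z in(.1155,.1305): print(w2px(g,np.array([.4917,.0453,z])), w2px(f,np.array([.4917,.0453,z])))
E
```

```text
20.5 [482.1 121.9 215.3] [-0.9 -0.9 -0.1] ctr [-14.3  33.3]
{'point': [298.0, 113.0], 'p': 0.96} [array([-2.22825146e-02, -4.40766650e+01]), array([ -0.96146583, -43.46893201])]
[308.79376116 196.81304267] [297.64754002 114.91689381]
[308.59919138 190.95468379] [296.39375546 114.21144158]
```

View pics/a7.png

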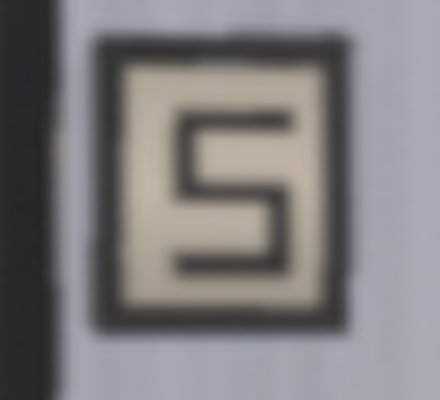

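View pics/w7.png

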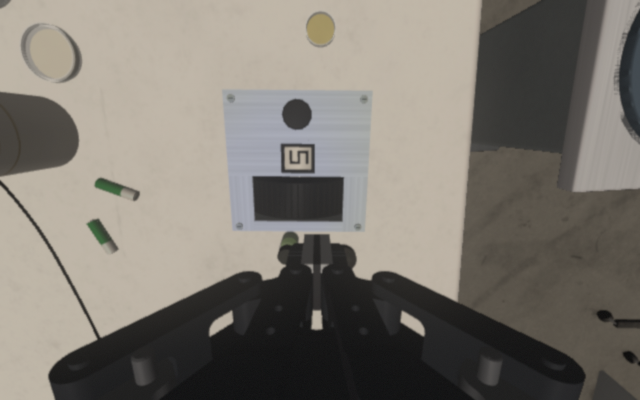

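View pics/s7.png

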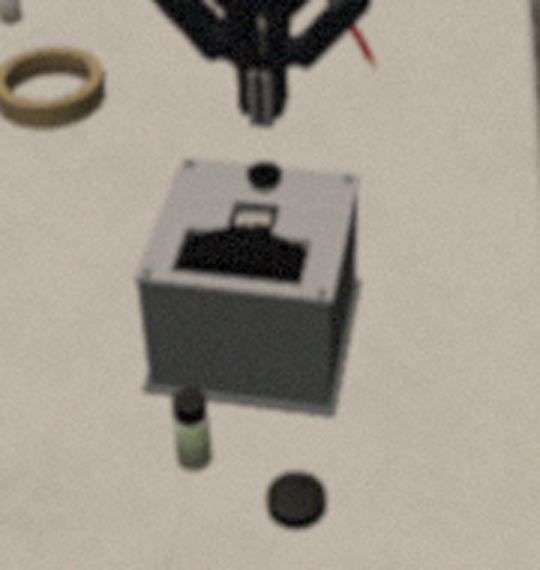

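The 5 is centred, with rows 110 to 275 seen slightly obliquely. The cap has dropped about 6 px in the side view (crop row 157 to 175, i.e. 15 mm), and the vial and lens cap have not moved.

```bash
python3 -c "
from plant import *
print(hand_in())"
```

```text
the job is handed in; nothing more can be done
None
```

The drum is locked on 5 and I handed the job in at about 20.7 s of the 72 s allowed. `hand_in()` reports no verdict.

- **Wheel:** I found the real top by touch at about 114.5 mm. I turned the drum from between 3 and 4 to 5 with a few strokes along the counter's +x, at up to about 12 N. Before I touched the plunger, the 5 stood within about 0.1 mm of the window's centre, with the finger off the wheel.
- **Plunger:** I pressed it straight down with low force the whole way, and it ended at 9.2 N with the fingertip at 114.4 mm. That matches the plunger being fully home at 115.5 mm less the cap's sink. The side view agrees: the cap dropped about 6 pixels, as 15 mm should.
- **After letting go:** The last picture puts the 5 about 0.5 mm low. I put that down to the camera viewing at an angle; it would be about 0.013 rad, against the 0.07 allowed.
- **Bystanders:** The vial and lens cap show no movement in before-and-after side views. The dish looked undisturbed in the wrist view, but I did not measure it again. The arm was clear of everything at hand-in.

No check failed. Force readings came only at the end of each move, so a brief higher peak in between would not have shown.

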